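# Try a turned plug in the wide and narrow gauge gaps

### The job

Gauge the round wooden plug, always sliding it on the board and never lifting or tipping it: push it away from the robot right through the wide gap and fully out on the far side, then move it across behind the narrow gap and pull it back towards the robot into that gap, which must stop it. Hold it pressed there by feel for about a second with a gauging force of about 9 newtons, never pressing it into either gap with more than 20, then let go and leave it standing against the narrow gap on the far side. Leave the mallet, chisel and offcut alone.

Things in the scene. Friction and masses are not known exactly. Their poses are not given: they have to be found in the camera images.
- board: Fixed plywood gauge board, 320 (x) by 330 (y) by 18 mm thick, lying on the table; its top is at z = 18 mm. Origin at the centre of its underside. Its +x axis points away from the robot (within about 0.35 rad), z up.
- wide_gate: The go gap, fixed on the board: two dark hardwood blocks 30 mm tall, 30 mm deep along x, 92 mm apart along y (inner faces at y = +-46 mm), 130 mm over all along y. Origin midway between the blocks at board-top height; axes as the board's; the gap runs along x. The two gates stand side by side 136 mm apart across the middle of the board (board x = 0), and either may be on the left.
- narrow_gate: The no-go gap: like blocks, 26 mm wide. -y one: fixed, inner face at y = -39 mm. Other (8 mm steel screw on top): clamped anew each time, unreported, inner face at y = +35.5 to +42.5 mm. Origin mid-gap (mean setting) at board-top height; axes as the board's. From the far (+x) side the plug is stopped at x = 31 to 39 mm, y within 2 mm, as the setting has it: the stop must be felt.
- plug: The part to gauge: a loose turned wooden disc cut from a round post, 88 mm in diameter and 36 mm tall, 0.14 to 0.28 kg, too wide to grasp across, standing flat on the board on the robot's side of the gates. Origin at the centre of its underside, z up. Sliding it on the board takes about 0.4 to 2 N; the gates do not give way.
- mallet: Bystander: loose wooden mallet lying on the table to the left of the board, head 65 by 110 by 70 mm, about 265 mm long along x. Origin under the handle at table height.
- chisel: Bystander: loose chisel lying on the table to the right of the board, about 255 mm long along x, 26 mm wide, 20 mm tall. Origin near its middle at table height.
- offcut: Bystander: loose block of wood 100 by 60 by 50 mm on the table to the right of the board. Origin at the centre of its underside.
Mind the look-alikes: they are no part of the job. Leave any black or pink look-alike of the plug alone.

How it is judged:
On the way, in this order (a step that is already met when the one before it is completed fails the run):
1. the plug stands inside the wide gap, flat on the board (x of plug in the frame of wide_gate between -0.012 and 0.012 m and y of plug in the frame of wide_gate between -0.006 and 0.006 m and angle between plug's own z axis and vertical below 0.12 rad), for 0.05 s.
2. the plug is fully out of the wide gap on its far side (x of plug in the frame of wide_gate above 0.06 m and angle between plug's own z axis and vertical below 0.12 rad), for 0.05 s.
3. the plug, brought to the far side of the narrow gap, is held pressed into its mouth and stopped (contact force 5 to 13 N for 0.7 s) (contact force between plug and narrow_gate between 5 and 13 N and x of plug in the frame of narrow_gate between 0.02 and 0.045 m and y of plug in the frame of narrow_gate between -0.006 and 0.006 m and angle between plug's own z axis and vertical below 0.12 rad), for 0.7 s.
At the end, for the whole second after the job is handed in: The plug stands flat and still on the board at the far-side mouth of the narrow gap, its centre 20 to 48 mm beyond the gap's middle and within 10 mm of the gap's centre line (x of plug in the frame of narrow_gate between 0.02 and 0.048 m and y of plug in the frame of narrow_gate between -0.01 and 0.01 m and z of plug in the frame of narrow_gate below 0.005 m and angle between plug's own z axis and vertical below 0.08 rad and linear speed of plug below 0.02 m/s); the robot touches nothing.
It fails at once if the plug is pressed into either gap with over 22 N (contact force between plug and narrow_gate above 22 N or contact force between plug and wide_gate above 22 N).
It fails at once if the plug is lifted more than 15 mm off the board (z of plug in the frame of board above 0.033 m).
It fails at once if the plug is tipped more than 0.3 rad (angle between plug's own z axis and vertical above 0.3 rad).
It fails at once if the mallet, chisel or offcut is disturbed (moved over 30 mm) (distance of any of mallet, chisel, offcut from where it was at the start of the episode above 0.03 m).
It also fails if it takes over 64 s, if anything falls off the work surface, if the arm or the gripper's body presses on something with over 40 N, if the wrist force passes 120 N, or if a joint passes its speed limit or range.

### The arm

A 7-joint arm with a two-finger parallel gripper is mounted at the origin on the work surface. World frame = base frame: x ahead of the robot, y to its left, z up, the work surface at z = 0. Lengths are in m, angles in rad, forces in N, time in s.
With the tool pointing down it reaches from about 0.425 to 0.925 m from the base axis. Payload 6.8 kg.
Tool frame: the origin (TCP) lies on the centre line of the jaws, within the pads' length; the fingertips stand 8 mm ahead of it and the grasp point (between the pads) lies 11 mm behind it (bot.tips_ahead is the distance from the TCP to the fingertips, in m); z points along the fingers, y is the line along which they close (so a half turn about z gives the same grasp; the last joint's range is limited). The gripper opens to 85 mm and grips with 20 to 120 N. Pads are 22 mm wide; open, the fingers measure 114 mm over their backs; the gripper's body (76 mm by 85 mm) begins 54 mm behind the grasp point. The pads swing forward as they close: fully open they stand 13 mm farther back than shut.
Start: joints at [1.204, 0.477, 0.022, 1.555, -0.011, 1.109, -0.083], TCP at [0.173, -0.653, 0.239] pointing down, gripper open.
Joint ranges: [-2.96, 2.96], [-0.34, 2.1], [-1.41, 1.46], [0.24, 2.44], [-1.37, 4.51], [0.17, 1.92], [-2.96, 2.96]. Speed limits (rad/s): [2.39, 2.39, 3.14, 3.14, 3.14, 3.14, 3.14].

### API

Orientations are given as a unit quaternion [w, x, y, z].
In Python, from station import bot gives the robot as it stands.
- The arm moves only by the tool send_rows, never from a script. Its argument "deltas" is text: rows parted by semicolons, each of 4 numbers parted by spaces: the shift along the tool's x, y, z in m, then the turn about the tool's z in degrees. In form: x y z spin; .... A call has 1 to 5 rows; each row is the pose to reach, as a shift and turn from the pose commanded when the call began, along the tool's axes at that moment; what a row does not reach only later rows make up. A row lasts 1/10 s, in which the tool goes at most 50 mm and 8.59 degrees, less where a joint would pass 70% of its speed; a pose out of reach is approached as far as the arm can. A call with a gripper value outside its range is refused whole. "claw" is the opening, from 0 (shut) to 1 (fully open), set as the call begins (left out, the last holds). The fingers move at their own pace and stop on an object; "force" is the grip in N (left out, the last holds). Time passes only in rows, so rows that repeat a pose let the fingers close. It gives the time, the measured TCP pose, the force, the opening and the grip force at its end, in the units of the state.
- bot.get_obs(): the state, without advancing time (a new reading comes with each control period).
- bot.read_camera(name): name is "side" or "top"; returns a dict with "img" (384x512x3 uint8, red, green, blue), "depth" (384x512 float32, m along the optical axis (not along the pixel's ray), 0 where there is no reading), "fx", "fy", "cx", "cy" (pixels), "camera_from_world" (4x4, takes a point from world to camera coordinates). Camera axes: x right, y up, looking along -z (the intrinsics and any distortion apply to the point x, -y, -z); pixel columns grow to the right and rows downward; lengths in m; the calibration is good to about 2 mm. A picture is of the moment at which its call begins.
- bot.hand_in(): hands the job in; it is judged then, once.
Trained networks look in a picture, given as the dict that the camera call returned (one of the last four; its "shot" number tells which), for a name from the list of things; names that differ only in an ending like _2 or _b are one class to them, and where a whole thing is asked for, a point or a joint stands for the part that bears it (a point fixed in the world has none). Each returns a list of dicts, best first, with "confidence" (0 to 1); they miss things now and then, are a little off and sometimes report something else, mostly with a low value. They report only what shows in the picture. A call takes as long as a camera call. They do not tell look-alikes from the thing itself.
- bot.masks_of(picture, query): "mask" (384x512 bool, what is visible of it).
- bot.landmark_of(picture, query): "xyz" ([x, y, z] in m, in world coordinates, good to about 4 mm: a listed point, or the origin of a listed thing).
The state is a dict: "t": time; "q": joint angles; "joint_vel": joint speeds; "joint_torque": joint torques, N m; "eef_pos": TCP position; "tool_rot": TCP orientation; "contact_force": force on the tool from outside, world axes, zero at the start; "torque": the same for the moment, N m; "gripper_width": opening from 0.0 (shut) to 1.0 (fully open); "grasp_force": force on a finger pad.
Only numpy, scipy, OpenCV 4.12 (cv2) and the standard library are available. Lean on these libraries where they do the work, as an engineer would, in place of code of your own. Each camera call takes 0.05 s, during which the arm holds its last target. There are 200 camera calls.

## Working session

There is one attempt and no reset: what is moved stays moved. The work goes in short steps, Python scripts to look and compute and a tool call to move; the robot and the scene stay as the last step left them, time stands still between calls to the robot, and variables do not carry over. Pictures are saved under pics/ and viewed, at most 10 in all, crops included, and the job is handed in when it is done.

Besides the shell and the picture viewer there is one more tool, called after "Call:" as name(argument=value, ...) on one line, values as JSON. send_rows: Moves the arm, as the interface text tells. Its arguments: {"type":"object","properties":{"deltas":{"type":"string"},"claw":{"type":"number"},"force":{"type":"number"}},"required":["deltas"]}

```bash
mkdir -p pics
cat > h.py <<'E'
from station import bot
import numpy as np, cv2
def world(p,u,v,d=None):
    # pixel -> world using depth
    d=p["depth"][int(v),int(u)] if d is None else d
    c=np.array([(u-p["cx"])/p["fx"]*d,-(v-p["cy"])/p["fy"]*d,-d,1])
    return (np.linalg.inv(p["camera_from_world"])@c)[:3]
def cloud(p):
    v,u=np.mgrid[0:384,0:512]; d=p["depth"]
    c=np.stack([(u-p["cx"])/p["fx"]*d,-(v-p["cy"])/p["fy"]*d,-d,np.ones_like(d)],-1)
    return (c@np.linalg.inv(p["camera_from_world"]).T)[...,:3]
E
python3 - <<'E'
from h import *
o=bot.get_obs(); print(o)
for n in ("top","side"):
    p=bot.read_camera(n); cv2.imwrite(f"pics/{n}0.png",p["img"][...,::-1])
    print(n,p["fx"],p["camera_from_world"].round(3).tolist(),[k for k in p])
    for q in ("board","wide_gate","narrow_gate","plug","mallet","chisel","offcut"):
        print(q,[(np.round(r["xyz"],4).tolist(),round(r["confidence"],2)) for r in bot.landmark_of(p,q)][:4])
E
```

```text
{'t': 0.0, 'q': array([ 1.20393316,  0.47778905,  0.02230155,  1.55644228, -0.01147977,
        1.10931688, -0.08310892]), 'joint_vel': array([-0.00042204, -0.00037197, -0.00019562, -0.00065976, -0.00083376,
       -0.00173213, -0.00067552]), 'joint_torque': array([ 4.98897589e-04, -5.96445322e+01,  1.60808779e+00, -2.81204438e+01,
        1.24809542e-02,  9.42626910e-03,  3.84603309e-07]), 'eef_pos': array([ 0.17257815, -0.65196665,  0.23833626]), 'tool_rot': array([-8.94957262e-04,  9.91637863e-01,  1.29048492e-01, -1.85154275e-04]), 'contact_force': array([-0.59687529, -0.33362899,  0.20283182]), 'torque': array([ 0.04402587,  0.03501402, -0.01710808]), 'grasp_force': 0.0, 'gripper_width': 1.00408690133083}
top 464.1921688770934 [[0.021, -1.0, -0.003, 0.019], [0.994, 0.021, 0.107, -0.478], [-0.107, -0.005, 0.994, -1.39], [0.0, 0.0, 0.0, 1.0]] ['img', 'depth', 'fx', 'fy', 'cx', 'cy', 'camera_from_world', 'shot']
board [([0.5578, -0.0624, -0.0031], 0.86)]
wide_gate []
narrow_gate [([0.5333, -0.1273, 0.0178], 0.59), ([0.3755, -0.3778, -0.0024], 0.57)]
plug [([0.4696, -0.0328, 0.0182], 0.89), ([0.5452, 0.243, 0.0004], 0.61), ([0.3021, 0.1781, -0.0022], 0.58)]
mallet [([0.4481, 0.4318, -0.0019], 0.82)]
chisel [([0.3719, -0.3767, -0.0016], 0.86)]
offcut [([0.6525, -0.3884, -0.0028], 0.56)]
side 440.6541996975436 [[0.979, -0.202, 0.003, -0.449], [0.141, 0.697, 0.703, -0.128], [-0.144, -0.688, 0.711, -1.101], [0.0, 0.0, 0.0, 1.0]] ['img', 'depth', 'fx', 'fy', 'cx', 'cy', 'camera_from_world', 'shot']
board [([0.5509, -0.0596, -0.0037], 0.84)]
wide_gate [([0.5645, 0.0067, 0.0146], 0.65)]
narrow_gate [([0.5383, -0.1291, 0.0179], 0.59)]
plug [([0.5417, 0.2425, -0.0041], 0.8), ([0.3071, 0.1802, 0.0011], 0.77), ([0.4733, -0.0337, 0.0199], 0.67)]
mallet [([0.4478, 0.4333, 0.0013], 0.92)]
chisel [([0.3717, -0.3865, -0.0012], 0.96)]
offcut [([0.6498, -0.3842, -0.0034], 0.97)]
```

View pics/top0.png

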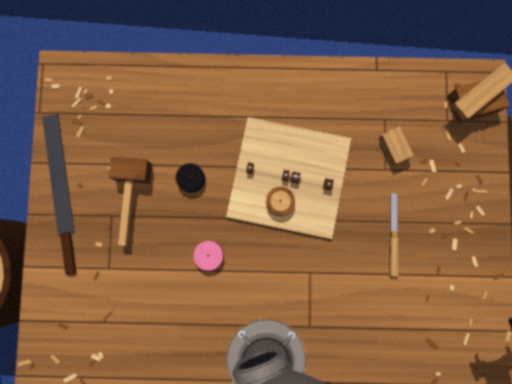

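View pics/side0.png

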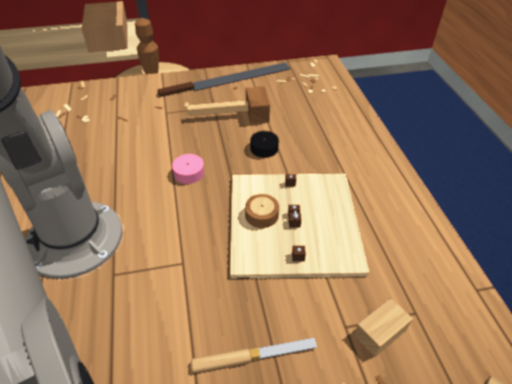

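Look-alike candidates in the top view: the tan disc on the board at (280,201), the black disc at (190,179) and the pink disc at (208,256). I choose the tan one, since it's wooden and stands on the board on the robot's side of the gates. The blocks are at (250,168), (286,176), (295,178) and (328,185), so the wide gap is on the left. Next I'll take a close crop and measure.

```bash
cat > meas.py <<'E'
from h import *
def measure(show=None):
    out={}
    for n in ("top","side"):
        p=bot.read_camera(n); w=cloud(p); z=w[...,2]
        m=bot.masks_of(p,"board")
        bm=m[0]["mask"] if m else np.zeros_like(z,bool)
        bm=cv2.morphologyEx(bm.astype(np.uint8),cv2.MORPH_CLOSE,np.ones((25,25)))>0
        pts=w[bm&(z>.010)&(z<.026)][:,:2]
        r=cv2.minAreaRect((pts*1000).astype(np.float32))
        print(n,"board rect",np.round(r[0],1),np.round(r[1],1),round(r[2],2),"z med",np.median(z[bm&(z>.010)&(z<.026)]).round(4))
        big=cv2.dilate(bm.astype(np.uint8),np.ones((9,9)))>0
        for lo,hi,t in ((.040,.051,"z40-51"),(.051,.062,"z51-62")):
            k=(big&(z>lo)&(z<hi)).astype(np.uint8)
            c,l,s,_=cv2.connectedComponentsWithStats(k)
            for i in range(1,c):
                if s[i,4]>5: 
                    q=w[l==i]; print("  ",t,s[i,4],"px",s[i,:4].tolist(),"mean",q.mean(0).round(4),"mid",((q.min(0)+q.max(0))/2).round(4))
        out[n]=p
    return out
E
python3 - <<'E'
from meas import *
o=measure()
p=o["top"]; cv2.imwrite("pics/crop1.png",cv2.resize(p["img"][105:250,215:365,::-1],None,fx=4,fy=4,interpolation=cv2.INTER_CUBIC))
E
```

```text
top board rect [550.9 -58.5] [330.2 321.2] 79.47 z med 0.0172
   z40-51 52 px [246, 162, 8, 11] mean [0.573  0.0624 0.0468] mid [0.5726 0.0622 0.0461]
   z40-51 58 px [282, 170, 8, 11] mean [ 0.5522 -0.0461  0.0462] mid [ 0.552  -0.0471  0.0452]
   z40-51 64 px [290, 171, 11, 12] mean [ 0.5463 -0.0757  0.0467] mid [ 0.5469 -0.0758  0.0457]
   z40-51 81 px [323, 178, 11, 11] mean [ 0.5282 -0.1756  0.0467] mid [ 0.529  -0.1761  0.0456]
   z40-51 7 px [281, 194, 4, 4] mean [ 0.4894 -0.0384  0.0488] mid [ 0.4882 -0.039   0.0488]
   z40-51 18 px [283, 197, 7, 8] mean [ 0.473  -0.0494  0.0493] mid [ 0.4734 -0.0498  0.0488]
   z40-51 11 px [290, 197, 5, 8] mean [ 0.4737 -0.0685  0.049 ] mid [ 0.4738 -0.0678  0.0486]
   z40-51 15 px [279, 204, 8, 6] mean [ 0.4547 -0.0368  0.0496] mid [ 0.4549 -0.0395  0.0495]
   z40-51 7 px [276, 214, 6, 2] mean [ 0.4308 -0.0291  0.047 ] mid [ 0.4309 -0.0282  0.046 ]
   z51-62 19 px [292, 174, 7, 6] mean [ 0.5461 -0.0747  0.0544] mid [ 0.5463 -0.0753  0.0566]
   z51-62 525 px [266, 187, 29, 29] mean [ 0.472  -0.0303  0.0543] mid [ 0.4711 -0.0315  0.0557]
side board rect [550.7 -61.3] [334.1 320. ] 79.52 z med 0.018
   z40-51 82 px [285, 174, 12, 8] mean [0.5723 0.0583 0.0467] mid [0.5725 0.0598 0.0453]
   z40-51 194 px [288, 204, 14, 19] mean [ 0.549  -0.0673  0.047 ] mid [ 0.5497 -0.066   0.0454]
   z40-51 89 px [245, 210, 34, 13] mean [ 0.4645 -0.0673  0.0454] mid [ 0.4692 -0.057   0.0455]
   z40-51 142 px [292, 245, 14, 12] mean [ 0.5279 -0.1807  0.0472] mid [ 0.5283 -0.1798  0.0459]
   z51-62 418 px [245, 193, 35, 25] mean [ 0.4735 -0.0271  0.0541] mid [ 0.4723 -0.0323  0.055 ]
   z51-62 19 px [293, 211, 5, 7] mean [ 0.5464 -0.0804  0.0548] mid [ 0.5471 -0.0807  0.055 ]
   z51-62 8 px [259, 219, 7, 2] mean [ 0.4643 -0.0772  0.0525] mid [ 0.464  -0.0769  0.0532]
```

View pics/crop1.png

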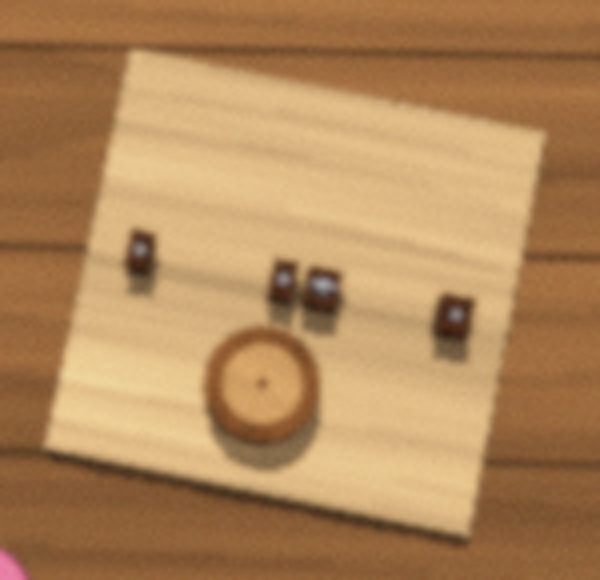

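The crop confirms it: a bark-edged wooden disc at crop (262,383), with the four blocks at (140,253), (284,283), (322,290) and (455,317). The left gap is the wide one. The plug sits about 55 mm to the right of the wide gap's axis, so I'll first slide it left with a two-finger cradle.

```bash
cat > plan.py <<'E'
from h import *
from scipy.spatial.transform import Rotation as R
YAW=np.radians(-10.5); ex=np.array([np.cos(YAW),np.sin(YAW)]); ey=np.array([-ex[1],ex[0]])
W=np.array([.5630,.0070]); N=W-.136*ey     # gate origins, world xy
def g2w(g,x,y): return g+x*ex+y*ey
def w2g(g,p): d=np.asarray(p)[:2]-g; return np.array([d@ex,d@ey])
def yaw(o): q=o["tool_rot"]; r=R.from_quat([q[1],q[2],q[3],q[0]]).as_matrix(); return np.arctan2(r[1,0],r[0,0]),r
def plan(xy,z,yawdeg):
    o=bot.get_obs(); a,r=yaw(o)
    d=r.T@(np.array([xy[0],xy[1],z])-o["eef_pos"])
    s=-(yawdeg-np.degrees(a)); s=(s+180)%360-180
    print("t",round(o["t"],2),"pos",o["eef_pos"].round(4),"yaw",round(np.degrees(a),2),"F",o["contact_force"].round(2),"wid",round(o["gripper_width"],2))
    print("delta",d.round(4),"spin",round(s,2))
def tcp_g(g):
    o=bot.get_obs(); return w2g(g,o["eef_pos"])
E
python3 - <<'E'
from plan import *
P=np.array([.4715,-.0318]); print("plug in W",w2g(W,P),"N",N)
plan(P-.066*ey,.12,79.5)
E
```

```text
plug in W [-0.08289709 -0.05482484] N [ 0.53821597 -0.12672267]
t 1.0 pos [ 0.1728 -0.6525  0.2393] yaw 14.83 F [0.89 0.23 0.54] wid 1.0
delta [ 0.4194 -0.464   0.1193] spin -64.67
```

Call:
send_rows(deltas="0.033 -0.037 0 0; 0.067 -0.074 0 0; 0.1 -0.111 0 0; 0.134 -0.148 0 0; 0.167 -0.185 0 0", claw=0.53)

```text
t: 1.5
eef_pos: [0.2876, -0.4292, 0.2395]
tool_rot: [0.0, 0.992, 0.129, 0.0]
contact_force: [1.0, -0.1, 0.4]
gripper_width: 0.527
grasp_force: 0.0
```

Call:
send_rows(deltas="0.033 -0.037 0 0; 0.067 -0.074 0 0; 0.1 -0.111 0 0; 0.134 -0.148 0 0; 0.167 -0.185 0 0")

```text
t: 2.0
eef_pos: [0.4017, -0.2076, 0.2398]
tool_rot: [0.0, 0.992, 0.129, 0.001]
contact_force: [0.4, -0.8, 0.2]
gripper_width: 0.528
grasp_force: 0.0
```

Call:
send_rows(deltas="0.02 -0.02 0.01 -8; 0.04 -0.04 0.02 -16; 0.06 -0.06 0.03 -24; 0.075 -0.08 0.04 -32; 0.085 -0.093 0.05 -40")

```text
t: 2.5
eef_pos: [0.4602, -0.0958, 0.1892]
tool_rot: [0.0, 0.886, 0.464, 0.001]
contact_force: [0.2, -0.3, -0.8]
gripper_width: 0.531
grasp_force: 0.0
```

Run:
```python
from plan import *
P=np.array([.4715,-.0318]); plan(P-.066*ey,.12,79.5)
```

```text
t 2.5 pos [ 0.4602 -0.0958  0.1892] yaw 55.27 F [ 0.21 -0.27 -0.8 ] wid 0.53
delta [-0.0012 -0.0001  0.0692] spin -24.23
```

Call:
send_rows(deltas="0 0 0.03 -8; 0 0 0.06 -16; 0 0 0.09 -24.2; 0 0 0.11 -24.2; 0 0 0.12 -24.2")

```text
t: 3.0
eef_pos: [0.4584, -0.0977, 0.0677]
tool_rot: [-0.001, 0.772, 0.636, -0.001]
contact_force: [-0.1, -0.2, -0.0]
gripper_width: 0.528
grasp_force: 0.0
```

Run:
```python
from plan import *
P=np.array([.4715,-.0318]); plan(P-.066*ey,.034,79.5)
for n in("side","top"):
    p=bot.read_camera(n); cv2.imwrite(f"pics/{n}2.png",p["img"][...,::-1])
    w=cloud(p); z=w[...,2]
    g=w2g(W,[0,0]); d=w[...,:2]-W; X=d@ex; Y=d@ey
    m=(abs(X+.083)<.06)&(Y<-.100)&(Y>-.150)&(z>.028)&(z<.12)
    q=np.stack([X,Y,z],-1)[m]; print(n,m.sum(),np.percentile(q,[1,5,50,95,99],axis=0).round(3).tolist() if m.sum() else "")
p=bot.read_camera("side"); cv2.imwrite("pics/c2.png",cv2.resize(p["img"][140:290,200:390,::-1],None,fx=4,fy=4))
```

```text
t 3.0 pos [ 0.4584 -0.0977  0.0677] yaw 79.0 F [-0.06 -0.18 -0.03] wid 0.53
delta [0.0012 0.0009 0.0337] spin -0.5
side 311 [[-0.135, -0.136, 0.037], [-0.128, -0.135, 0.06], [-0.075, -0.13, 0.108], [-0.037, -0.106, 0.119], [-0.031, -0.1, 0.119]]
top 14 [[-0.134, -0.116, 0.107], [-0.131, -0.116, 0.109], [-0.123, -0.111, 0.113], [-0.117, -0.106, 0.12], [-0.117, -0.106, 0.12]]
```

View pics/c2.png

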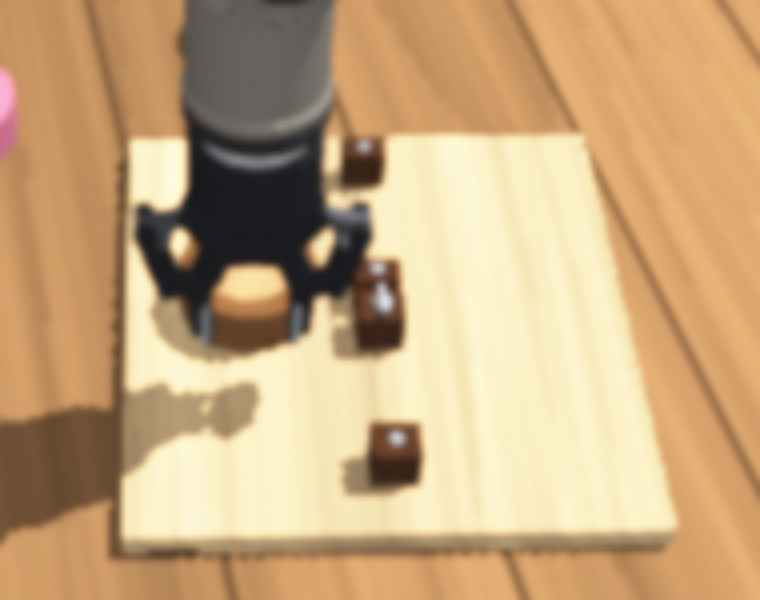

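The crop shows both fingers at (205,320) and (300,320), straddling the right side of the plug, still raised and clear of the gates. I'll lower them and slide the plug left by about 55 mm.

Call:
send_rows(deltas="0.001 0.001 0.02 -0.5; 0.001 0.001 0.034 -0.5; 0.001 0.001 0.034 -0.5; 0.012 0.001 0.034 -0.5; 0.018 0.001 0.034 -0.5")

```text
t: 3.65
eef_pos: [0.4645, -0.0791, 0.0361]
tool_rot: [0.0, 0.769, 0.64, 0.001]
contact_force: [-0.0, -0.5, -0.5]
gripper_width: 0.528
grasp_force: 0.4
```

Call:
send_rows(deltas="0.005 0 0 0; 0.012 0 0 0; 0.02 0 0 0; 0.026 0 0 0; 0.03 0 0 0")

```text
t: 4.15
eef_pos: [0.4694, -0.0501, 0.0354]
tool_rot: [0.0, 0.769, 0.64, 0.0]
contact_force: [-0.1, -2.0, 2.4]
gripper_width: 0.531
grasp_force: 1.3
```

```bash
cat > plug.py <<'E'
from plan import *
def plug(n="top",near=None):
    p=bot.read_camera(n); r=[]
    for m in bot.masks_of(p,"plug"):
        w=cloud(p); q=w[m["mask"]&(w[...,2]>.0505)&(w[...,2]<.0575)]
        if len(q)<60: continue
        mid=cv2.minEnclosingCircle((q[:,:2]*1000).astype(np.float32))
        r.append((round(m["confidence"],2),len(q),(np.array(mid[0])/1000).round(4),round(mid[1],1),"W",w2g(W,np.array(mid[0])/1000).round(4),"N",w2g(N,np.array(mid[0])/1000).round(4)))
    return p,r
E
python3 - <<'E'
from plug import *
print("tcp",tcp_g(W)); plan([0,0],0,79.5)
for n in("top","side"):
    p,r=plug(n); print(n,*r,sep="\n ")
E
```

```text
tcp [-0.08161337 -0.07318763]
t 4.15 pos [ 0.4694 -0.0501  0.0354] yaw 79.56 F [-0.12 -2.03  2.37] wid 0.53
delta [-0.0358 -0.4707  0.0353] spin 0.06
top
 (0.97, 312, array([0.4778, 0.0025]), 42.3, 'W', array([-0.083, -0.02 ]), 'N', array([-0.083,  0.116]))
side
 (0.75, 145, array([ 0.4763, -0.0049]), 41.9, 'W', array([-0.0831, -0.0275]), 'N', array([-0.0831,  0.1085]))
```

Call:
send_rows(deltas="0.006 0 0 0; 0.012 0 0 0; 0.018 0 0 0; 0.021 0 0 0; 0.022 0 0 0")

```text
t: 4.85
eef_pos: [0.4733, -0.0284, 0.0353]
tool_rot: [-0.0, 0.768, 0.64, 0.0]
contact_force: [0.0, -0.4, -0.7]
gripper_width: 0.53
grasp_force: 0.4
```

Call:
send_rows(deltas="-0.01 0 0 0; -0.025 0 0 0; -0.03 0 -0.03 0; -0.03 0 -0.06 0; -0.03 0 -0.09 0")

```text
t: 5.35
eef_pos: [0.4671, -0.0598, 0.1262]
tool_rot: [-0.0, 0.769, 0.639, -0.0]
contact_force: [0.4, -1.1, -1.1]
gripper_width: 0.534
grasp_force: 0.0
```

Call:
send_rows(deltas="-0.04 0 0 0; -0.08 0 0 8; -0.1 0 0 16; -0.1 0 0 24; -0.1 0 0 32")

```text
t: 5.85
eef_pos: [0.4487, -0.159, 0.1253]
tool_rot: [0.0, 0.917, 0.399, -0.0]
contact_force: [-0.2, 0.9, -0.4]
gripper_width: 0.531
grasp_force: 0.0
```

Run:
```python
from plug import *
for n in("top","side"):
    p,r=plug(n); print(n,*r,sep="\n ")
    w=cloud(p); z=w[...,2]; d=w[...,:2]-W; X=d@ex; Y=d@ey
    m=(abs(X)<.03)&(abs(Y)<.09)&(z>.043)&(z<.06)
    c,l,s,_=cv2.connectedComponentsWithStats(m.astype(np.uint8))
    for i in range(1,c):
        if s[i,4]>10: print(n,s[i,4],X[l==i].mean().round(4),Y[l==i].mean().round(4), Y[l==i].min().round(4),Y[l==i].max().round(4))
plan([.48,.02],.12,-10.5)
```

```text
top
 (0.88, 489, array([0.4822, 0.0218]), 43.7, 'W', array([-0.0822, -0.0002]), 'N', array([-0.0822,  0.1358]))
top 61 -0.001 0.0566 0.0474 0.066
top 56 -0.0014 -0.0536 -0.0628 -0.045
top 56 -0.0008 -0.0807 -0.0895 -0.071
side
side 68 0.0008 0.0525 0.0423 0.0647
side 63 0.0076 -0.0722 -0.0895 -0.0464
t 6.05 pos [ 0.4493 -0.1573  0.1253] yaw 47.72 F [-0.69  0.38  0.12] wid 0.53
delta [ 0.1519 -0.0966  0.0053] spin 58.22
```

Run:
```python
from plug import *
plan(g2w(W,-.140,0),.12,-10.5)
```

```text
t 6.05 pos [ 0.4493 -0.1573  0.1253] yaw 47.72 F [-0.69  0.38  0.12] wid 0.53
delta [ 0.1244 -0.1454  0.0053] spin 58.22
```

Call:
send_rows(deltas="0.03 -0.035 0 8; 0.06 -0.07 0 16; 0.09 -0.105 0 24; 0.115 -0.134 0 32; 0.124 -0.145 0 40")

```text
t: 6.55
eef_pos: [0.4258, 0.0358, 0.1255]
tool_rot: [-0.0, 0.997, 0.076, 0.0]
contact_force: [0.9, 0.1, -0.5]
gripper_width: 0.531
grasp_force: 0.0
```

Call:
send_rows(deltas="0 0 0 8; 0 0 0.02 16; 0 0 0.03 18.2; 0 0 0.04 18.2; 0 0 0.04 18.2")

```text
t: 7.05
eef_pos: [0.4255, 0.0323, 0.0843]
tool_rot: [0.0, 0.997, -0.082, -0.001]
contact_force: [0.5, 0.1, 0.6]
gripper_width: 0.526
grasp_force: 0.0
```

Run:
```python
from plug import *
plan(g2w(W,-.140,0),.034,-10.5); print(tcp_g(W),bot.get_obs()["q"].round(2))
```

```text
t 7.05 pos [0.4255 0.0323 0.0843] yaw -9.4 F [0.5  0.09 0.6 ] wid 0.53
delta [-0.0001 -0.0002  0.0503] spin 1.1
[-0.13978151 -0.0001641 ] [-0.01  0.33 -0.24  2.24  0.14  0.59 -2.09]
```

Call:
send_rows(deltas="0 0 0.02 1.1; 0 0 0.04 1.1; 0 0 0.05 1.1; 0.004 0 0.05 1.1; 0.008 0 0.05 1.1")

```text
t: 7.55
eef_pos: [0.4348, 0.031, 0.0357]
tool_rot: [-0.0, 0.996, -0.093, 0.0]
contact_force: [-0.5, -0.3, -0.3]
gripper_width: 0.529
grasp_force: 0.5
```

Call:
send_rows(deltas="0.006 0 0 0; 0.012 0 0 0; 0.018 0 0 0; 0.022 0 0 0; 0.024 0 0 0")

```text
t: 8.05
eef_pos: [0.4583, 0.0266, 0.0355]
tool_rot: [-0.0, 0.996, -0.093, 0.0]
contact_force: [-2.2, 0.1, 1.5]
gripper_width: 0.53
grasp_force: 1.3
```

```bash
cat > chk.py <<'E'
from plug import *
import sys
G={"W":W,"N":N}[sys.argv[1]]
p,r=plug("top"); print(*r,sep="\n ")
w=cloud(p); z=w[...,2]; d=w[...,:2]-G; X=d@ex; Y=d@ey
m=(abs(X)<.03)&(abs(Y)<.09)&(z>.043)&(z<.0505)
c,l,s,_=cv2.connectedComponentsWithStats(m.astype(np.uint8))
for i in range(1,c):
    if s[i,4]>10: print(s[i,4],X[l==i].mean().round(4),Y[l==i].mean().round(4), Y[l==i].min().round(4),Y[l==i].max().round(4))
print("tcp",tcp_g(G).round(4)); plan(G,.034,-10.5)
E
python3 chk.py W
```

```text
50 -0.0002 0.0572 0.0471 0.066
45 -0.0 -0.0549 -0.0635 -0.045
19 0.0089 -0.0802 -0.0895 -0.0711
25 -0.0086 -0.0802 -0.0893 -0.0712
tcp [-0.1066  0.0002]
t 8.15 pos [0.4583 0.0266 0.0354] yaw -10.7 F [ 0.04  0.21 -0.49] wid 0.53
delta [ 0.1066 -0.0002  0.0014] spin -0.2
```

Call:
send_rows(deltas="0.006 0 0 -0.2; 0.012 0 0 -0.2; 0.017 0 0 -0.2; 0.022 0 0 -0.2; 0.026 0 0 -0.2")

```text
t: 8.65
eef_pos: [0.4839, 0.0217, 0.0352]
tool_rot: [-0.0, 0.996, -0.091, 0.0]
contact_force: [-0.8, 0.7, 1.0]
gripper_width: 0.529
grasp_force: 0.7
```

Call:
send_rows(deltas="0.003 0 0 0; 0.006 0 0 0; 0.009 0 0 0; 0.012 0 0 0; 0.015 0 0 0")

```text
t: 9.15
eef_pos: [0.4983, 0.019, 0.0353]
tool_rot: [0.0, 0.996, -0.091, 0.0]
contact_force: [-0.5, -0.1, 0.8]
gripper_width: 0.527
grasp_force: 0.6
```

Call:
send_rows(deltas="0.003 0 0 0; 0.006 0 0 0; 0.009 0 0 0; 0.012 0 0 0; 0.015 0 0 0")

```text
t: 9.65
eef_pos: [0.5131, 0.0163, 0.0353]
tool_rot: [0.0, 0.996, -0.091, 0.0]
contact_force: [-1.1, 0.9, -0.8]
gripper_width: 0.528
grasp_force: 0.6
```

```bash
python3 chk.py W
python3 - <<'E'
from plug import *
p,r=plug("side");print(r)
E
```

```text
44 -0.0001 -0.0806 -0.0894 -0.0712
tcp [-0.0503  0.0001]
t 9.75 pos [0.5136 0.0163 0.0354] yaw -10.5 F [-0.13 -0.27 -0.31] wid 0.53
delta [0.0503 0.0001 0.0014] spin -0.0
[(0.66, 543, array([0.5641, 0.0058]), 45.1, 'W', array([ 0.0013, -0.001 ]), 'N', array([0.0013, 0.135 ]))]
```

Call:
send_rows(deltas="0.005 0 0 0; 0.01 0 0 0; 0.015 0 0 0; 0.02 0 0 0; 0.025 0 0 0")

```text
t: 10.35
eef_pos: [0.5379, 0.0117, 0.0353]
tool_rot: [0.0, 0.996, -0.091, -0.0]
contact_force: [-1.9, 0.3, -0.6]
gripper_width: 0.531
grasp_force: 0.6
```

Call:
send_rows(deltas="0.007 0 0 0; 0.014 0 0 0; 0.021 0 0 0; 0.028 0 0 0; 0.035 0 0 0")

```text
t: 10.85
eef_pos: [0.5725, 0.0053, 0.0353]
tool_rot: [0.0, 0.996, -0.091, 0.0]
contact_force: [-0.4, -0.2, -0.5]
gripper_width: 0.529
grasp_force: 0.6
```

Call:
send_rows(deltas="0.007 0 0 0; 0.014 0 0 0; 0.021 0 0 0; 0.026 0 0 0; 0.029 0 0 0")

```text
t: 11.35
eef_pos: [0.601, -0.0, 0.0353]
tool_rot: [-0.0, 0.996, -0.092, 0.0]
contact_force: [-0.4, 1.3, 0.5]
gripper_width: 0.534
grasp_force: 0.6
```

```bash
python3 chk.py W
python3 - <<'E'
from plug import *
p,r=plug("side");print(r)
E
```

```text
49 -0.0019 0.0571 0.0473 0.0662
tcp [0.0386 0.0001]
t 11.45 pos [0.601  0.     0.0353] yaw -10.5 F [ 0.08  0.37 -0.41] wid 0.53
delta [-0.0386  0.0001  0.0013] spin -0.0
[(0.82, 515, array([ 0.6509, -0.0107]), 45.2, 'W', array([ 0.0896, -0.0014]), 'N', array([0.0896, 0.1346]))]
```

Call:
send_rows(deltas="-0.008 0 0 0; -0.01 0 -0.03 0; -0.01 0 -0.07 0; -0.01 -0.02 -0.085 -8; 0 -0.05 -0.085 -16")

```text
t: 12.05
eef_pos: [0.6099, 0.0479, 0.1235]
tool_rot: [0.001, 0.999, 0.049, 0.002]
contact_force: [0.5, 0.3, 0.1]
gripper_width: 0.532
grasp_force: 0.0
```

Call:
send_rows(deltas="0 0 0 -8; 0 0 0 -16; 0 0 0 -24; 0 0 0 -32; 0 0 0 -40")

```text
t: 12.55
eef_pos: [0.6086, 0.0494, 0.1202]
tool_rot: [0.0, 0.921, 0.39, -0.0]
contact_force: [-0.2, -0.2, -1.1]
gripper_width: 0.529
grasp_force: 0.0
```

Call:
send_rows(deltas="0 0 0 -8; 0 0 0 -16; 0 0 0 -24; 0 0 0 -32; 0 0 0 -34")

```text
t: 13.05
eef_pos: [0.6086, 0.0492, 0.1201]
tool_rot: [-0.0, 0.767, 0.641, -0.0]
contact_force: [0.6, -0.7, -0.4]
gripper_width: 0.534
grasp_force: 0.0
```

Run:
```python
from plug import *
for n in ("top","side"): print(n,plug(n)[1])
plan(g2w(W,.089,.068),.034,79.5); print(tcp_g(W))
```

```text
top []
side [(0.93, 629, array([ 0.6494, -0.0101]), 45.8, 'W', array([ 0.0881, -0.001 ]), 'N', array([0.0881, 0.135 ]))]
t 13.25 pos [0.609  0.0493 0.1203] yaw 79.45 F [-0.64  0.23  0.07] wid 0.53
delta [0.0181 0.0515 0.0862] spin -0.05
[0.03750993 0.04996562]
```

Call:
send_rows(deltas="0.018 0.025 0 0; 0.018 0.05 0 0; 0.018 0.051 0.04 0; 0.018 0.051 0.08 0; 0.018 0.051 0.086 0")

```text
t: 13.75
eef_pos: [0.6591, 0.0568, 0.0295]
tool_rot: [-0.002, 0.769, 0.639, -0.004]
contact_force: [-1.2, -0.3, -0.7]
gripper_width: 0.532
grasp_force: 0.0
```

Call:
send_rows(deltas="-0.008 0 0 0; -0.015 0 0 0; -0.022 0 0 0; -0.03 0 0 0; -0.04 0 0 0")

```text
t: 14.25
eef_pos: [0.6566, 0.0186, 0.036]
tool_rot: [0.001, 0.769, 0.64, 0.001]
contact_force: [-0.3, 1.2, 2.5]
gripper_width: 0.533
grasp_force: 1.3
```

Call:
send_rows(deltas="-0.01 0 0 0; -0.02 0 0 0; -0.03 0 0 0; -0.04 0 0 0; -0.05 0 0 0")

```text
t: 14.75
eef_pos: [0.6463, -0.0316, 0.0343]
tool_rot: [-0.0, 0.769, 0.639, 0.0]
contact_force: [0.4, 2.6, 2.3]
gripper_width: 0.531
grasp_force: 1.3
```

Run:
```python
from plug import *
for n in ("top","side"): print(n,plug(n)[1])
plan(g2w(N,.089,.051),.034,79.5); print(tcp_g(N))
```

```text
top []
side [(0.92, 713, array([ 0.6381, -0.0827]), 45.4, 'W', array([ 0.0902, -0.0745]), 'N', array([0.0902, 0.0615]))]
t 14.95 pos [ 0.646  -0.0318  0.0339] yaw 79.45 F [-0.29 -0.21 -0.38] wid 0.53
delta [-0.062   0.0004 -0.    ] spin -0.05
[0.08866119 0.11298185]
```

Call:
send_rows(deltas="-0.01 0 0 0; -0.02 0 0 0; -0.03 0 0 0; -0.04 0 0 0; -0.047 0 0 0")

```text
t: 15.45
eef_pos: [0.6377, -0.0787, 0.0342]
tool_rot: [0.0, 0.769, 0.639, -0.0]
contact_force: [-0.4, 0.6, -0.8]
gripper_width: 0.526
grasp_force: 0.4
```

Call:
send_rows(deltas="-0.006 0 0 0; -0.01 0 0 0; -0.013 0 0 0; -0.015 0 0 0; -0.015 0 0 0")

```text
t: 15.95
eef_pos: [0.6352, -0.0919, 0.0343]
tool_rot: [0.0, 0.769, 0.639, -0.0]
contact_force: [-0.1, 0.2, -0.6]
gripper_width: 0.531
grasp_force: 0.0
```

Call:
send_rows(deltas="0.02 0 0 0; 0.025 0 -0.03 0; 0.025 0 -0.07 0; 0.025 0.03 -0.09 8; 0.025 0.07 -0.09 16")

```text
t: 16.45
eef_pos: [0.7107, -0.0795, 0.1291]
tool_rot: [0.002, 0.851, 0.524, 0.002]
contact_force: [1.4, 0.2, 0.0]
gripper_width: 0.531
grasp_force: 0.0
```

Run:
```python
from plug import *
for n in ("top","side"): print(n,plug(n)[1])
plan(g2w(N,.160,0),.12,-10.5); print(tcp_g(N))
```

```text
top [(0.84, 249, array([ 0.6226, -0.1286]), 41.7, 'W', array([ 0.0833, -0.1225]), 'N', array([0.0833, 0.0135]))]
side [(0.61, 788, array([ 0.6273, -0.1417]), 44.9, 'W', array([ 0.0903, -0.1345]), 'N', array([0.0903, 0.0015]))]
t 16.65 pos [ 0.7087 -0.0796  0.1239] yaw 63.57 F [ 0.43  0.62 -0.62] wid 0.53
delta [-0.0742  0.0222  0.0039] spin 74.07
[0.1590443  0.07743039]
```

Call:
send_rows(deltas="-0.03 0.01 0 8; -0.06 0.018 0 16; -0.074 0.022 0 24; -0.074 0.022 0 32; -0.074 0.022 0 40", claw=0.3)

```text
t: 17.15
eef_pos: [0.6935, -0.1566, 0.1237]
tool_rot: [-0.0, 0.98, 0.201, -0.001]
contact_force: [0.1, 0.2, -0.9]
gripper_width: 0.304
grasp_force: 0.0
```

Call:
send_rows(deltas="0 0 0 8; 0 0 0 16; 0 0 0 24; 0 0 0 32; 0 0 0 34")

```text
t: 17.65
eef_pos: [0.6938, -0.1551, 0.1237]
tool_rot: [-0.0, 0.996, -0.093, -0.001]
contact_force: [-0.7, -0.1, -0.4]
gripper_width: 0.301
grasp_force: 0.0
```

Run:
```python
from plug import *
p,r=plug("top"); print(r); p,r=plug("side"); print(r)
cv2.imwrite("pics/c3.png",cv2.resize(p["img"][140:300,200:400,::-1],None,fx=3.5,fy=3.5))
plan(g2w(N,.160,0),.036,-10.5); print(tcp_g(N))
```

```text
[(0.83, 476, array([ 0.6254, -0.1373]), 43.7, 'W', array([ 0.0876, -0.1305]), 'N', array([0.0876, 0.0055]))]
[(0.97, 823, array([ 0.6255, -0.1404]), 45.1, 'W', array([ 0.0883, -0.1335]), 'N', array([0.0883, 0.0025]))]
t 17.85 pos [ 0.6944 -0.1555  0.1239] yaw -10.37 F [ 0.16 -1.1   0.35] wid 0.3
delta [0.0013 0.0002 0.0879] spin 0.13
[1.58815679e-01 1.58476192e-04]
```

View pics/c3.png

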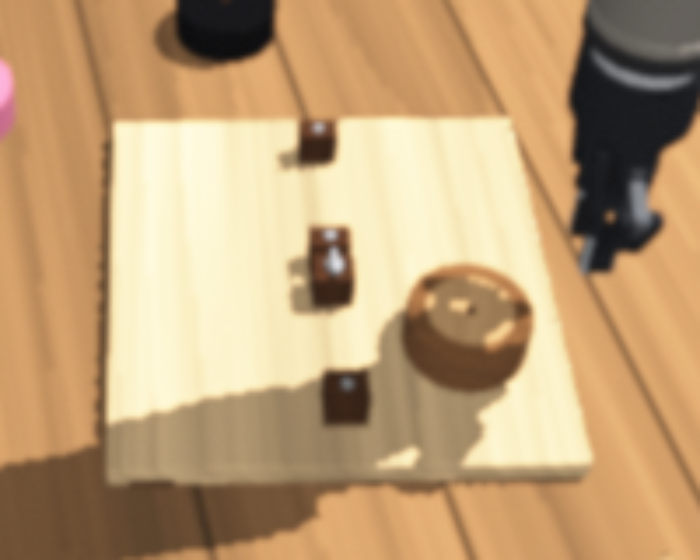

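The view shows the plug at crop (468,325), flat on the board behind the narrow gap, with the gripper beyond it. I'll lower the fingers on its far side and pull.

Call:
send_rows(deltas="0.001 0 0.03 0.1; 0.001 -0.001 0.06 0.1; 0.001 -0.001 0.085 0.1; 0.001 -0.001 0.088 0.1; -0.005 -0.001 0.088 0.1")

```text
t: 18.35
eef_pos: [0.6904, -0.154, 0.0359]
tool_rot: [-0.0, 0.996, -0.092, -0.0]
contact_force: [0.8, 0.3, 0.8]
gripper_width: 0.297
grasp_force: 0.0
```

Call:
send_rows(deltas="-0.008 0 0 0; -0.016 0 0 0; -0.024 0 0 0; -0.032 0 0 0; -0.038 0 0 0")

```text
t: 18.85
eef_pos: [0.6531, -0.1471, 0.0372]
tool_rot: [0.0, 0.996, -0.092, 0.001]
contact_force: [1.9, -0.8, 1.8]
gripper_width: 0.3
grasp_force: 0.9
```

Call:
send_rows(deltas="-0.002 0 0 0; -0.004 0 0 0; -0.006 0 0 0; -0.008 0 0 0; -0.01 0 0 0")

```text
t: 19.35
eef_pos: [0.6435, -0.1452, 0.0363]
tool_rot: [-0.0, 0.996, -0.092, 0.0]
contact_force: [1.4, -0.8, 1.8]
gripper_width: 0.299
grasp_force: 1.0
```

Run:
```python
from plug import *
for n in ("top","side"): print(n,plug(n)[1])
plan(g2w(N,.085,0),.036,-10.5); print(tcp_g(N))
```

```text
top [(0.55, 413, array([ 0.5915, -0.1327]), 43.4, 'W', array([ 0.0535, -0.1322]), 'N', array([0.0535, 0.0038]))]
side [(0.93, 810, array([ 0.5904, -0.1367]), 44.7, 'W', array([ 0.0531, -0.1363]), 'N', array([ 0.0531, -0.0003]))]
t 19.55 pos [ 0.643  -0.1451  0.0361] yaw -10.59 F [ 0.51 -0.27  0.45] wid 0.29
delta [-0.0214  0.001   0.0001] spin -0.09
[0.10635882 0.00097435]
```

Call:
send_rows(deltas="-0.002 0.0003 0 0; -0.004 0.0006 0 0; -0.006 0.001 0 0; -0.008 0.001 0 0; -0.01 0.001 0 0")

```text
t: 20.05
eef_pos: [0.6328, -0.1444, 0.0361]
tool_rot: [0.0, 0.996, -0.092, -0.0]
contact_force: [1.5, 0.3, -0.7]
gripper_width: 0.297
grasp_force: 0.4
```

Call:
send_rows(deltas="-0.0007 0 0 0; -0.0014 0 0 0; -0.0021 0 0 0; -0.0028 0 0 0; -0.0035 0 0 0")

```text
t: 20.55
eef_pos: [0.6299, -0.1437, 0.0363]
tool_rot: [-0.0, 0.996, -0.092, 0.0]
contact_force: [1.0, 0.9, -0.4]
gripper_width: 0.297
grasp_force: 0.4
```

Call:
send_rows(deltas="-0.0004 0 0 0; -0.0008 0 0 0; -0.0012 0 0 0; -0.0016 0 0 0; -0.002 0 0 0")

```text
t: 21.05
eef_pos: [0.6285, -0.1437, 0.0366]
tool_rot: [0.0, 0.996, -0.092, 0.001]
contact_force: [3.3, -1.5, 0.2]
gripper_width: 0.296
grasp_force: 1.3
```

Call:
send_rows(deltas="-0.0003 0 0 0; -0.0006 0 0 0; -0.0006 0 0 0")

```text
t: 21.35
eef_pos: [0.6281, -0.1438, 0.0367]
tool_rot: [0.0, 0.996, -0.092, 0.001]
contact_force: [4.0, -3.0, -0.5]
gripper_width: 0.3
grasp_force: 2.1
```

Call:
send_rows(deltas="-0.0003 0.0005 0 0; -0.0005 0.0008 0 0; -0.0005 0.0008 0 0")

```text
t: 21.65
eef_pos: [0.627, -0.1442, 0.0365]
tool_rot: [0.0, 0.996, -0.092, 0.0]
contact_force: [3.9, -2.9, 0.1]
gripper_width: 0.299
grasp_force: 2.2
```

Call:
send_rows(deltas="-0.0003 0.0005 0 0; -0.0006 0.0008 0 0; -0.0006 0.0008 0 0")

```text
t: 21.95
eef_pos: [0.6258, -0.1447, 0.0363]
tool_rot: [0.0, 0.996, -0.092, -0.0]
contact_force: [3.6, -3.0, 0.2]
gripper_width: 0.299
grasp_force: 1.9
```

```bash
python3 chk.py N
python3 - <<'E'
from plug import *
print(plug("side")[1]); o=bot.get_obs(); print(o["contact_force"][:2]@np.c_[ex,ey])
E
```

```text
(0.58, 433, array([ 0.573 , -0.1321]), 43.5, 'W', array([ 0.0352, -0.1349]), 'N', array([0.0352, 0.0011]))
48 -0.0012 0.0804 0.0725 0.0897
58 -0.0018 0.0523 0.0389 0.0648
18 -0.0061 -0.0414 -0.0467 -0.0376
tcp [ 0.0894 -0.0017]
t 22.05 pos [ 0.6258 -0.1447  0.0362] yaw -10.59 F [ 3.54 -2.89  0.38] wid 0.31
delta [-0.0894 -0.0016  0.0023] spin -0.09
[(0.75, 829, array([ 0.5745, -0.1368]), 45.6, 'W', array([ 0.0375, -0.1393]), 'N', array([ 0.0375, -0.0033]))]
[ 4.27332676 -1.20008093]
```

Call:
send_rows(deltas="-0.0003 0.0003 0 0; -0.0005 0.0005 0 0; -0.0005 0.0005 0 0")

```text
t: 22.45
eef_pos: [0.6254, -0.1449, 0.0363]
tool_rot: [-0.0, 0.996, -0.092, 0.0]
contact_force: [3.8, -1.5, -1.6]
gripper_width: 0.299
grasp_force: 2.0
```

Call:
send_rows(deltas="-0.0005 0.0003 0 0; -0.0008 0.0005 0 0; -0.0008 0.0005 0 0")

```text
t: 22.75
eef_pos: [0.6253, -0.1449, 0.0366]
tool_rot: [-0.0, 0.996, -0.092, 0.001]
contact_force: [5.2, -2.0, -0.1]
gripper_width: 0.296
grasp_force: 2.6
```

Call:
send_rows(deltas="-0.0005 0.0002 0 0; -0.001 0.0003 0 0; -0.001 0.0003 0 0")

```text
t: 23.05
eef_pos: [0.6251, -0.145, 0.0369]
tool_rot: [-0.0, 0.996, -0.092, 0.002]
contact_force: [6.9, -0.5, -1.0]
gripper_width: 0.303
grasp_force: 3.4
```

Call:
send_rows(deltas="-0.0006 0 0 0; -0.0012 0 0 0; -0.0012 0 0 0")

```text
t: 23.35
eef_pos: [0.625, -0.1449, 0.0373]
tool_rot: [-0.0, 0.996, -0.092, 0.003]
contact_force: [8.9, -1.7, -1.1]
gripper_width: 0.299
grasp_force: 4.3
```

Call:
send_rows(deltas="0 0 0 0; 0 0 0 0; 0 0 0 0; 0 0 0 0; 0 0 0 0")

```text
t: 23.85
eef_pos: [0.625, -0.1449, 0.0373]
tool_rot: [-0.0, 0.996, -0.092, 0.003]
contact_force: [8.5, -1.3, -0.2]
gripper_width: 0.3
grasp_force: 4.3
```

Call:
send_rows(deltas="0 0 0 0; 0 0 0 0; 0 0 0 0; 0 0 0 0; 0 0 0 0")

```text
t: 24.35
eef_pos: [0.6249, -0.1449, 0.0372]
tool_rot: [-0.0, 0.996, -0.092, 0.003]
contact_force: [8.8, -2.3, -1.4]
gripper_width: 0.298
grasp_force: 4.3
```

Run:
```python
from plug import *
for n in ("top","side"): print(n,plug(n)[1])
o=bot.get_obs(); print(o["t"],o["contact_force"],o["contact_force"][:2]@np.c_[ex,ey],tcp_g(N))
```

```text
top [(0.66, 419, array([ 0.571 , -0.1306]), 42.5, 'W', array([ 0.0329, -0.1339]), 'N', array([0.0329, 0.0021]))]
side [(0.62, 815, array([ 0.5732, -0.1362]), 45.2, 'W', array([ 0.0361, -0.1389]), 'N', array([ 0.0361, -0.0029]))]
24.55 [ 9.41440125 -2.69618002 -1.64492383] [ 9.74809601 -0.93539388] [ 0.08859436 -0.00206414]
```

Call:
send_rows(deltas="0.0008 0 0 0; 0.0016 0 0 0; 0.0016 0 0 0; 0.0016 0 0 0; 0.0016 0 0 0")

```text
t: 25.05
eef_pos: [0.6251, -0.145, 0.0367]
tool_rot: [-0.0, 0.996, -0.092, 0.001]
contact_force: [6.2, -0.8, 0.0]
gripper_width: 0.297
grasp_force: 2.9
```

Call:
send_rows(deltas="0 0 0 0; 0 0 0 0; 0 0 0 0; 0 0 0 0; 0 0 0 0")

```text
t: 25.55
eef_pos: [0.6251, -0.1449, 0.0368]
tool_rot: [-0.0, 0.996, -0.092, 0.001]
contact_force: [5.7, -1.8, -0.1]
gripper_width: 0.307
grasp_force: 2.9
```

Call:
send_rows(deltas="0.001 0 0 0; 0.003 0 0 0; 0.006 0 0 0; 0.012 0 0 0; 0.02 0 0 0")

```text
t: 26.05
eef_pos: [0.6432, -0.1491, 0.0359]
tool_rot: [-0.0, 0.996, -0.092, -0.001]
contact_force: [-0.1, -0.9, -0.5]
gripper_width: 0.301
grasp_force: 0.0
```

Call:
send_rows(deltas="0.01 0 0 0; 0.02 0 -0.03 0; 0.03 0 -0.07 0; 0.05 0 -0.1 0; 0.05 0 -0.1 0")

```text
t: 26.55
eef_pos: [0.6985, -0.1592, 0.1422]
tool_rot: [0.0, 0.996, -0.093, 0.006]
contact_force: [-0.0, -0.5, 0.4]
gripper_width: 0.304
grasp_force: 0.0
```

Run:
```python
from plug import *
for n in ("top","side"):
    p,r=plug(n); print(n,r); cv2.imwrite(f"pics/e_{n}.png",cv2.resize(p["img"][100:300,180:400,::-1],None,fx=3,fy=3))
o=bot.get_obs(); print(o["t"],o["contact_force"],o["eef_pos"])
```

```text
top [(0.68, 489, array([ 0.5724, -0.1318]), 43.1, 'W', array([ 0.0345, -0.1348]), 'N', array([0.0345, 0.0012]))]
side [(0.67, 821, array([ 0.5736, -0.1368]), 44.9, 'W', array([ 0.0367, -0.1394]), 'N', array([ 0.0367, -0.0034]))]
26.75 [ 0.41098826 -0.33511897 -0.76885597] [ 0.69151058 -0.15825099  0.13471938]
```

View pics/e_side.png

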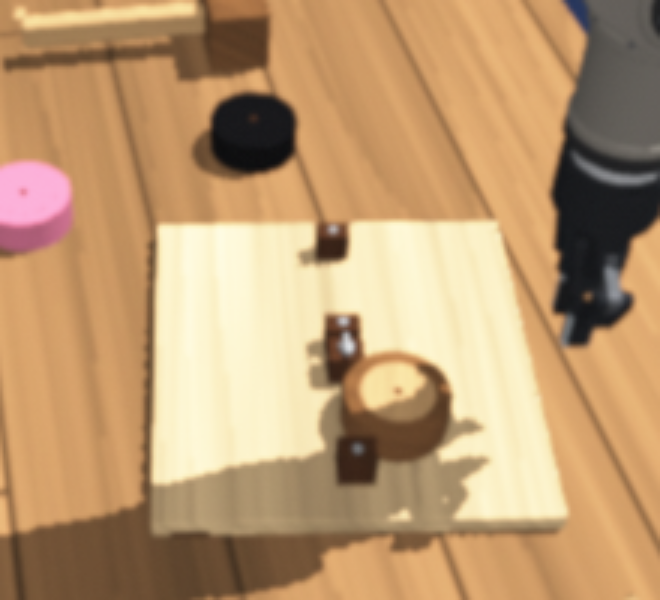

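The plug at crop (397,405) stands flat in the far mouth between the two narrow-gate blocks, (343,350) and (357,460). The gripper is clear of everything. Handing in.

```bash
python3 -c "
from station import bot
print(bot.hand_in())"
```

```text
the job is handed in; nothing more can be done
None
```

I handed the job in at about 27 s; no verdict came back. The plug went through the wide gap, was held against the narrow gap at about 9 N (by the wrist reading) for over a second, and was left standing flat at the gap's far-side mouth.

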